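Clamp a seal in the carving vise and hold the cam lever shut at the mark

TASK

Take the amber resin seal from the tray, stand it upright on the narrow brass rest of the carving vise between the two cork faces, and let go of it without dropping it. Then slide the vise's jaw forward with its cam lever still open until the white pointer is at the red mark, and while you hold the jaw there squeeze the lever fully closed against it, so that the seal is gripped between the corks. Finish still holding jaw and lever squeezed together at the mark, because the jaw is not locked until I tighten its screw; leave everything else on the shelf as it is.

Things in the scene. Friction and masses are not known exactly. Their poses are not given: they have to be found in the camera images.
- amber_mid (a point): centre (half-way up) of the amber, orange-yellow resin seal, an upright block 24 x 24 x 70 mm, about 50 g; z along its height, x and y square to its sides. Any side may face any way. It starts standing in the tray, whose floor is 4 mm and rim 24 mm above the shelf; the four seals' centres are about 90 mm apart
- rest (a point): on top of the vise's narrow brass rest, 102 mm above the shelf, under the middle of a seal that touches the fixed cork. Vise axes: x along the slide towards the fixed jaw, y to its left, z up. The rest is 14 mm wide in y, from x -20 to +15 mm; the fixed cork face is at x +12 mm, up to 38 mm above the rest, 36 mm wide. The sides +y and -y are free for fingers
- bench: low bamboo bench (top 70 mm above the shelf) with the aluminium vise C-clamped to its right edge, fixed; origin on the shelf 60 mm behind the rest (vise -x), same axes. The fixed jaw (44 mm wide) and the sliding jaw's head rise to 142 mm above the shelf, the lock screw on the head to 153 mm. The bed is 54 mm wide, its top 82 mm above the shelf
- mark (a point): the wide red line on the scale of the vise bed, on the jaw's -y side: the jaw setting for 24 mm seals; same axes as the rest
- pointer (a point): tip of the white pointer carried by the sliding jaw; it is at the mark when it has the same vise x as the red line
- jaw_grip (a point): where to hold the sliding jaw; moves with it: middle of the 36 mm that jaw tail and closed lever measure across y, 115 mm above the shelf, 28 mm behind the pointer (vise -x), same axes. 18 mm to -y: ribbed grip plate (46 mm long, 30 high). 18 mm to +y: outer face of the closed lever's sleeve. The tail's top is 17 mm above, the bed 33 mm below, the head begins 34 mm ahead
- jaw (a joint): slide of the jaw along its bar, m: 0 = fully back, 0.040 = at the mark, 0.052 = front stop. It slides with about 2 N of friction and stays where it is left as long as nothing pushes it
- lever (a joint): cam lever angle, rad: 0 closed along the jaw's tail, 0.42 fully open, swung out to the vise's +y side: the sleeve's outer face is then 16 mm further out beside jaw_grip, 22 mm at its tip. A spring holds it open: about 4 N on the sleeve starts it, 10 N shuts it on a seal; let go, it opens. Closing it drives the pad 5.5 mm forward, which pushes the jaw back with about 10 N
- grip_plate: ribbed dark plate on the -y flank of the jaw's tail, where one finger presses (origin: not a useful point)
- lever_sleeve: dark blue sleeve of the cam lever, where the other finger presses: 36 mm long, 30 high, 8 thick. Origin on the lever's upright pivot, 38 mm ahead (vise +x) and 14 mm to the +y side of jaw_grip; the sleeve reaches from 18 to 54 mm from it along the body's -x
- pad: cork-faced spring pad on the front of the sliding jaw, 34 mm wide, 28 mm high; with the jaw at the mark its face is 1.5 mm short of a seal that touches the fixed cork when the lever is open (origin: not a useful point)
- fixed_pad: cork face of the fixed jaw (origin: not a useful point)
- green_mid (a point): a blank dark green resin seal, same size as the amber one (24 x 24 x 70 mm); the point is its centre. Bystander, standing in the tray
- red_mid (a point): a blank dark red resin seal, same size as the amber one (24 x 24 x 70 mm); the point is its centre. Bystander, standing in the tray
- grey_mid (a point): a blank blue-grey resin seal, same size as the amber one (24 x 24 x 70 mm); the point is its centre. Bystander, standing in the tray
- tray: white enamel tray with a dark blue rim, 200 x 200 x 24 mm, origin under its centre. Bystander
- brush_pot: green glass brush pot with brushes, 80 mm across, 110 mm high, brushes up to 230 mm; origin under its centre. Bystander
- paste_jar: round porcelain jar with a blue lid, 74 mm across, 39 mm high; origin under its centre. Bystander
- knife: carving knife lying on the shelf, about 165 mm long along its x, 12 mm thick; origin under its middle. Bystander
There are look-alikes about, which are no part of the job. Of the things that look like the part that bears amber_mid, the larger one is meant.

How it is judged:
On the way, in this order (a step that is already met when the one before it is completed fails the run):
1. the amber seal stands upright on the narrow rest between the cork faces and is let go (x of amber_mid in the frame of rest between -0.016 and 0.006 m and y of amber_mid in the frame of rest between -0.006 and 0.006 m and z of amber_mid in the frame of rest between 0.032 and 0.039 m and angle between amber_mid's own z axis and vertical below 0.08 rad and contact force between the fingers and seal_amber below 0.05 N and linear speed of seal_amber below 0.02 m/s), for 0.2 s.
2. with the lever still open, the jaw has been slid to the mark, the seal still on the rest (x of pointer in the frame of mark between -0.003 and 0.003 m and x of amber_mid in the frame of rest between -0.016 and 0.006 m and y of amber_mid in the frame of rest between -0.006 and 0.006 m and z of amber_mid in the frame of rest between 0.032 and 0.039 m and angle between amber_mid's own z axis and vertical below 0.08 rad and value of joint lever above 0.2 rad), for 0.2 s.
3. the lever is squeezed closed with the jaw held at the mark (x of pointer in the frame of mark between -0.003 and 0.003 m and x of amber_mid in the frame of rest between -0.016 and 0.006 m and y of amber_mid in the frame of rest between -0.006 and 0.006 m and z of amber_mid in the frame of rest between 0.032 and 0.039 m and angle between amber_mid's own z axis and vertical below 0.08 rad and value of joint lever below 0.06 rad), for 0.2 s.
At the end, for the whole second after the job is handed in: Ends holding: fingers press grip plate and lever sleeve (over 2 N each), lever closed (0.06 rad), pointer within 3 mm of the mark; amber seal upright (4.5 deg) on the rest (6 mm off its middle line at most), gripped by both corks (over 1 N each), still, untouched by the robot (x of pointer in the frame of mark between -0.003 and 0.003 m and value of joint lever below 0.06 rad and contact force between the fingers and grip_plate above 2 N and contact force between the fingers and lever_sleeve above 2 N and contact force between each of pad, fixed_pad and seal_amber above 1 N and x of amber_mid in the frame of rest between -0.005 and 0.005 m and y of amber_mid in the frame of rest between -0.006 and 0.006 m and z of amber_mid in the frame of rest between 0.032 and 0.039 m and angle between amber_mid's own z axis and vertical below 0.08 rad and contact force between each of the arm, the fingers and seal_amber below 0.05 N and linear speed of seal_amber below 0.02 m/s); the arm keeps its last pose, push and grip.
It fails at once if the lever is squeezed shut while the pointer is more than 5 mm from the mark (value of joint lever below 0.12 rad and (x of pointer in the frame of mark below -0.005 m or x of pointer in the frame of mark above 0.005 m)).
It fails at once if the amber seal is dropped or knocked over (moves fast while not held) (contact force between the fingers and seal_amber below 0.02 N and linear speed of seal_amber above 0.4 m/s).
It fails at once if another thing on the shelf is shifted by more than 20 mm or tipped (distance of any of green_mid, red_mid, grey_mid, tray, brush_pot, paste_jar, knife from where it was at the start of the episode above 0.02 m or angle between any of green_mid, red_mid, grey_mid, tray, brush_pot, paste_jar's own z axis and vertical above 0.3 rad).
It also fails if it takes over 54 s, if anything falls off the work surface, if the arm or the gripper's body presses on something with over 40 N, if the wrist force passes 120 N, or if a joint passes its speed limit or range.

ROBOT

A 7-joint arm with a two-finger parallel gripper is mounted at the origin on the work surface. World frame = base frame: x ahead of the robot, y to its left, z up, the work surface at z = 0. Lengths are in m, angles in rad, forces in N, time in s.
With the tool pointing down it reaches from about 0.4 to 0.85 m from the base axis. Payload 4.5 kg.
Tool frame: the origin (TCP) lies on the centre line of the jaws, within the pads' length; the fingertips stand 14 mm ahead of it and the grasp point (between the pads) lies 5 mm behind it; z points along the fingers, y is the direction in which the jaws open and shut (so a half turn about z gives the same grasp; the last joint's range is limited). The gripper opens to 88 mm and grips with 3 to 60 N. Pads are 18 mm wide; open, the fingers measure 123 mm over their backs; the gripper's body (75 mm by 187 mm) begins 45 mm behind the grasp point.
Start: joints at [-1.197, 0.689, -0.195, 1.565, 0.157, 0.902, -0.215], TCP at [0.208, 0.589, 0.253] pointing down, gripper open.
Joint ranges: [-3.01, 3.01], [-0.46, 2.08], [-1.47, 1.51], [0.13, 2.56], [-1, 4.14], [0.04, 2.09], [-2.66, 2.66]. Speed limits (rad/s): [2.57, 2.57, 3.14, 3.14, 3.14, 3.14, 3.14].

INTERFACE

Orientations are given as a 3x3 rotation matrix whose columns are the frame's x, y, z axes.
In Python, from plant import r, cams, spotter gives the robot as it stands. The module is installed in compiled form; this text tells all that it offers. Calls block until the motion is done:
- r.move_ptp(position, orientation): joint-space move of the TCP to a pose.
- r.move_straight(position, v=0.15, frame=None, force_limit=None): straight line of the TCP; frame=None keeps the orientation; v is the mean speed in m/s. With force_limit (N) it stops when the force on the tool has changed by that much, and returns True; else False.
- r.set_joints(angles): joint-space move.
- r.command_gripper(opening, strength=None): finger opening in m; strength is the grip in N (None keeps the last); returns when the fingers have stopped.
- r.pause(seconds).
- r.inverse_kinematics(position, orientation): joint angles nearest the present ones, or None.
- cams.camera(name): name is "scene" or "top" or "wrist"; returns a dict with "frame" (400x640x3 uint8, red, green, blue), "range_z" (400x640 float32, m along the optical axis (not along the pixel's ray), 0 where there is no reading), "mtx" (3x3 intrinsics, pixels), "origin" and "orientation" of the camera in the world; the wrist camera has in their place "hand_eye" (4x4, takes a point from camera to tool coordinates, whose origin is the TCP and whose axes are the flange's). Camera axes: x right, y down, z forward; pixel columns grow to the right and rows downward; lengths in m; the calibration is good to about 2 mm. A picture is of the moment at which its call begins: read the wrist's pose just before it.
A pose or a line that the arm cannot do raises r.IKError and nothing moves.
- r.hand_in(): hands the job in, once; it reports no verdict.
Trained networks look in a picture, given as the dict that the camera call returned (one of the last four; its "shot" number tells which), for a name from the list of things; names that differ only in an ending like _2 or _b are one class to them, and where a whole thing is asked for, a point or a joint stands for the part that bears it (a point fixed in the world has none). Each returns a list of dicts, best first, with "confidence" (0 to 1); they miss things now and then, are a little off and sometimes report something else, mostly with a low value. They report only what shows in the picture. A call takes as long as a camera call. They do not tell look-alikes from the thing itself.
- spotter.masks_of(target, picture): "mask" (400x640 bool, what is visible of it).
- spotter.mark_of(target, picture): "location" ([x, y, z] in m, in the coordinates of the camera as it stood for that picture, good to about 4 mm: a listed point, or the origin of a listed thing).
Readings, each from a call of its own:
- r.get_time_s(): time.
- r.get_joint_pos(): joint angles.
- r.get_joint_vel(): joint speeds.
- r.get_joint_efforts(): joint torques, N m.
- r.get_position(): TCP position.
- r.get_tool_rot(): TCP orientation.
- r.get_force(): force on the tool from outside, world axes, zero at the start.
- r.get_wrist_torque(): the same for the moment, N m.
- r.get_grip_width(): finger opening in m.
Only numpy, scipy, OpenCV 4.12 (cv2) and the standard library are available. Lean on these libraries where they do the work, as an engineer would, in place of code of your own. Each camera call takes 0.05 s, during which the arm holds its last target.

## Working session

There is one attempt and no reset: what is moved stays moved. The work goes in short steps, each a Python script; the robot and the scene stay as the last script left them, time stands still between calls to the robot, and variables do not carry over. Pictures are saved under pics/ and viewed, and the job is handed in when it is done.

```bash
mkdir -p pics; ls; python3 - <<'E'
from plant import r,cams,spotter
import cv2,numpy as np
print(r.get_time_s(),r.get_position(),r.get_tool_rot())
for n in("scene","top"):
    c=cams.camera(n)
    cv2.imwrite(f"pics/{n}0.png",c["frame"][:,:,::-1])
    np.savez(f"pics/{n}0.npz",**{k:v for k,v in c.items()})
    print(n,c["mtx"].tolist(),c["origin"],np.array(c["orientation"]).tolist())
    for t in["amber_mid","rest","mark","pointer","jaw_grip","lever_sleeve","bench","green_mid","red_mid","grey_mid","tray","brush_pot","paste_jar","knife"]:
        for d in spotter.mark_of(t,c)[:3]:
            p=np.array(d["location"]); uv=c["mtx"]@p; 
            print(n,t,round(d["confidence"],2),(np.array(c["orientation"])@p+c["origin"]).round(4),(uv[:2]/uv[2]).round(0), [k for k in d])
print(r.get_time_s())
E
```

```text
pics
0.0 [0.20816447 0.58867    0.25190801] [[-9.42846754e-01  3.33226323e-01 -4.64799320e-04]
 [ 3.33226609e-01  9.42845060e-01 -1.79441541e-03]
 [-1.59712706e-04 -1.84674224e-03 -9.99998282e-01]]
scene [[475.462689091589, 0.0, 322.79188414559036], [0.0, 475.462689091589, 196.1582824663805], [0.0, 0.0, 1.0]] [ 1.19918267 -0.16713603  0.95745252] [[0.3512022825678469, 0.7329563453543172, -0.5826078891707329], [0.9361822311766748, -0.26504204000145887, 0.230901596055393], [0.0148252065144847, -0.6265203211682027, -0.7792640761738571]]
scene amber_mid 0.85 [ 0.4508 -0.1545  0.0408] [214. 205.] ['location', 'confidence']
scene amber_mid 0.49 [ 0.3355 -0.171   0.0256] [199. 178.] ['location', 'confidence']
scene mark 0.59 [ 0.4457 -0.1534  0.0423] [214. 203.] ['location', 'confidence']
scene mark 0.55 [0.5575 0.1794 0.0833] [359. 190.] ['location', 'confidence']
scene pointer 0.68 [0.5362 0.1725 0.0873] [353. 183.] ['location', 'confidence']
scene jaw_grip 0.89 [0.4978 0.1864 0.1138] [353. 163.] ['location', 'confidence']
scene jaw_grip 0.72 [ 0.5596  0.202  -0.0013] [365. 210.] ['locati
[... 2071 characters left out ...]
1. 215.] ['location', 'confidence']
top green_mid 0.46 [ 0.5422 -0.1441  0.037 ] [392. 218.] ['location', 'confidence']
top red_mid 0.67 [ 0.5529 -0.2285  0.0358] [422. 214.] ['location', 'confidence']
top red_mid 0.49 [ 0.7632 -0.1029  0.0011] [374. 147.] ['location', 'confidence']
top grey_mid 0.57 [ 0.457  -0.2422  0.0387] [429. 248.] ['location', 'confidence']
top tray 0.81 [ 0.4974 -0.1954  0.0007] [409. 235.] ['location', 'confidence']
top tray 0.2 [ 0.4572 -0.2418  0.0365] [429. 248.] ['location', 'confidence']
top brush_pot 0.96 [ 7.629e-01 -1.040e-01 -2.000e-04] [374. 148.] ['location', 'confidence']
top knife 0.53 [ 0.3801 -0.0033 -0.0013] [342. 277.] ['location', 'confidence']
1.5
```

View pics/scene0.png

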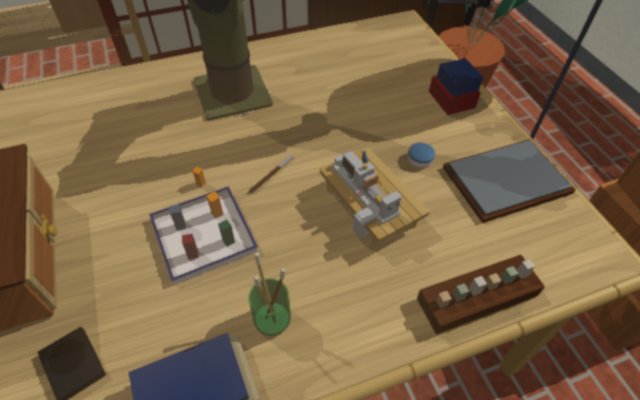

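View pics/top0.png

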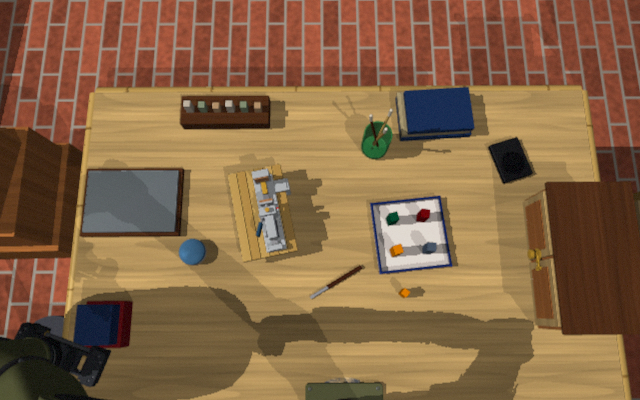

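```bash
python3 - <<'E'
import cv2,numpy as np
a=cv2.imread("pics/scene0.png");b=cv2.imread("pics/top0.png")
A=cv2.resize(a[140:260,300:420],(400,400),interpolation=3)
B=cv2.resize(b[160:260,220:320],(400,400),interpolation=3)
C=cv2.resize(a[150:250,160:260],(400,300),interpolation=3)[:200]
cv2.imwrite("pics/crop0.png",np.hstack([A,B]))
cv2.imwrite("pics/crop1.png",np.hstack([cv2.resize(a[150:260,160:270],(400,400),interpolation=3),cv2.resize(b[200:310,350:460],(400,400),interpolation=3)]))
E
```

```text
(no output)
```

View pics/crop0.png

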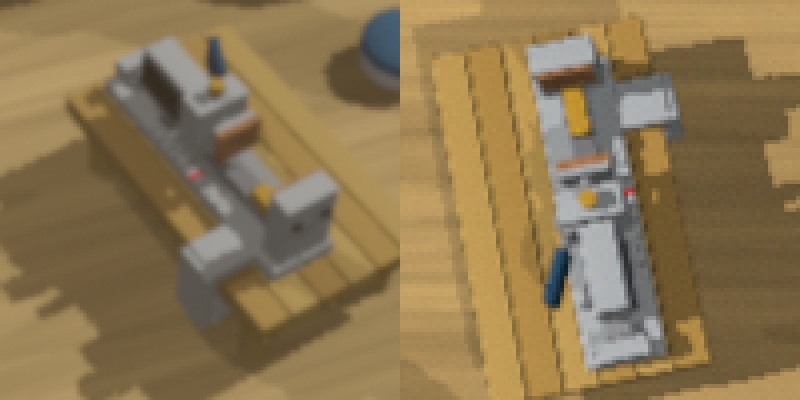

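View pics/crop1.png

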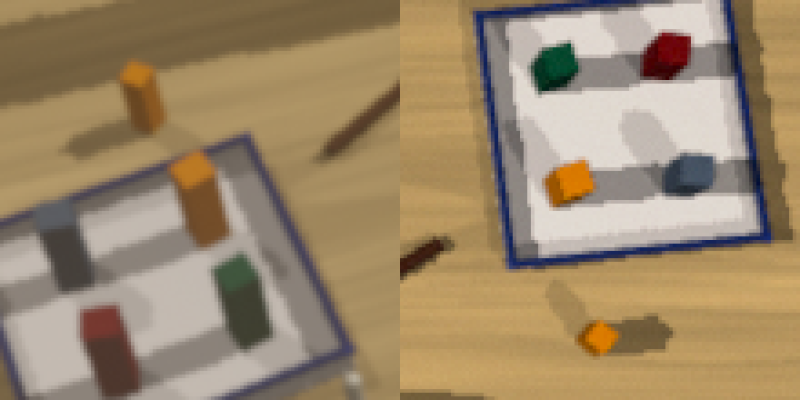

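The top and scene views agree on two amber candidates. One stands in the tray (top 397,250; scene 214,205). The other is smaller and stands on the bare wood (top 404,293; scene 199,178). The enlarged crop shows the tray one is larger and one of four seals in the tray, so it's the one meant. The vise is around top (268,210), with its x pointing away from the robot and a blue lever open on its left. Next I'll look at it from the wrist camera.

```bash
cat > h.py <<'E'
from plant import r,cams,spotter
import cv2,numpy as np
def R(yaw): # tool down, tool y = world y rotated by yaw
    s,c=np.sin(yaw),np.cos(yaw)
    y=np.array([-s,c,0]);z=np.array([0,0,-1.]);x=np.cross(y,z)
    return np.array([x,y,z]).T
def wrist(name):
    p=np.array(r.get_position());Rt=np.array(r.get_tool_rot())
    c=cams.camera("wrist")
    T=np.eye(4);T[:3,:3]=Rt;T[:3,3]=p
    c["T"]=T@np.array(c["hand_eye"])
    cv2.imwrite(f"pics/{name}.png",c["frame"][:,:,::-1])
    np.savez(f"pics/{name}.npz",frame=c["frame"],range_z=c["range_z"],mtx=c["mtx"],T=c["T"])
    return c
def marks(c,names,n=2,cmin=0.3):
    T=c["T"]
    out={}
    for t in names:
        for d in spotter.mark_of(t,c)[:n]:
            if d["confidence"]<cmin: continue
            p=np.array(d["location"]);uv=c["mtx"]@p
            w=T[:3,:3]@p+T[:3,3]; out.setdefault(t,w)
            print(t,round(d["confidence"],2),w.round(4),(uv[:2]/uv[2]).round(0))
    return out
def world(c):
    z=c["range_z"];h,w=z.shape;K=c["mtx"]
    u,v=np.meshgrid(np.arange(w),np.arange(h))
    P=np.stack([(u-K[0,2])/K[0,0]*z,(v-K[1,2])/K[1,1]*z,z],-1)
    W=P@c["T"][:3,:3].T+c["T"][:3,3]; W[z==0]=np.nan
    return W
E
python3 - <<'E'
from h import *
yaw=np.deg2rad(9)
t=r.get_time_s()
r.move_ptp([0.52,0.20,0.36],R(yaw)); print(r.get_time_s()-t, r.get_joint_pos())
c=wrist("w1"); print(np.array(c["hand_eye"]).round(3).tolist(),c["mtx"])
marks(c,["rest","mark","pointer","jaw_grip","lever_sleeve","bench"])
print(r.get_time_s())
E
```

```text
1.85 [-0.22975422  0.49369816 -0.3610237   1.61661471  0.19144607  1.0665134
  1.08553826]
[[0.001, -0.96, -0.279, 0.072], [1.0, 0.001, -0.001, 0.001], [0.001, -0.279, 0.96, -0.131], [0.0, 0.0, 0.0, 1.0]] [[288.91481507   0.         321.60547448]
 [  0.         288.91481507 201.33666466]
 [  0.           0.           1.        ]]
rest 0.88 [0.6197 0.2184 0.0992] [322. 241.]
mark 0.91 [0.5622 0.1816 0.0843] [303. 197.]
pointer 0.63 [0.5336 0.1736 0.0871] [300. 177.]
jaw_grip 0.61 [0.4996 0.1951 0.1139] [319. 159.]
lever_sleeve 0.59 [0.5373 0.2109 0.1133] [326. 188.]
bench 0.9 [0.5605 0.201  0.0032] [317. 185.]
3.7
```

View pics/w1.png

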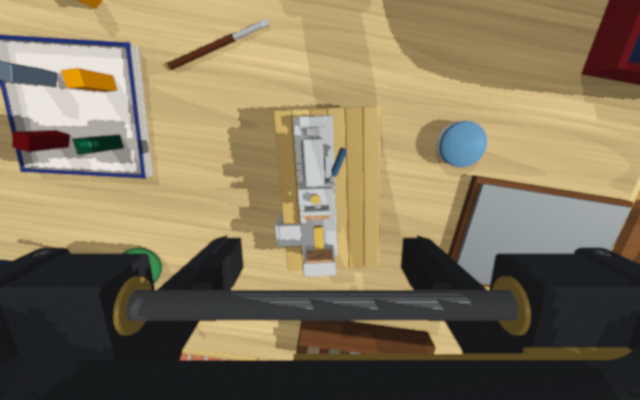

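The wrist view shows the vise upright in the picture (x 275–380, y 105–275). The rest is at about (320,238) and the blue lever is open at (339,162). I'll get the vise yaw from the depth.

```bash
python3 - <<'E'
import numpy as np,cv2
d=np.load("pics/w1.npz",allow_pickle=True)
from h import world
c={k:d[k] for k in d.files}
W=world(c)
reg=np.zeros(W.shape[:2],bool);reg[100:280,270:385]=1
def rect(lo,hi,extra=None):
    m=reg&(W[...,2]>lo)&(W[...,2]<hi)
    if extra is not None: m&=extra
    P=W[m][:,:2].astype(np.float32)
    q=cv2.minAreaRect(P*1000); print(lo,hi,m.sum(),q, np.median(W[m][:,2]))
    return P
rect(0.060,0.075); rect(0.077,0.086); rect(0.135,0.147)
rect(0.137,0.147,W[...,0]>0.6)
rect(0.124,0.136,W[...,0]<0.53)
rect(0.06,0.16)
# amber colour on rest, red line
f=c["frame"].astype(int)
hsv=cv2.cvtColor(c["frame"],cv2.COLOR_RGB2HSV)
m=reg&(hsv[...,1]>200)&(hsv[...,0]>15)&(hsv[...,0]<25)&(hsv[...,2]>150)
n,l,s,ce=cv2.connectedComponentsWithStats(m.astype(np.uint8))
for i in range(1,n):
    if s[i,4]>10: print(s[i],ce[i],np.nanmedian(W[l==i],0))
# bench edge direction via image: bench rows
m=reg&(W[...,2]>0.06)&(W[...,2]<0.16)
cv2.imwrite("pics/w1crop.png",cv2.resize(c["frame"][100:280,270:390,::-1],(400,600),interpolation=3))
E
```

```text
0.06 0.075 9696 ((557.66455078125, 214.81973266601562), (249.87451171875, 161.20635986328125), 11.691474914550781) 0.06887596134833096
0.077 0.086 2394 ((555.3299560546875, 179.6322784423828), (210.48614501953125, 93.33212280273438), 11.755216598510742) 0.08071442098928641
0.135 0.147 1165 ((593.491455078125, 207.77377319335938), (123.27137756347656, 43.93397903442383), 11.849555969238281) 0.1406261873431014
0.137 0.147 503 ((641.8388671875, 217.89817810058594), (24.23468589782715, 43.992828369140625), 12.343581199645996) 0.14073995492697294
0.124 0.136 1198 ((502.35302734375, 195.03746032714844), (57.67574691772461, 57.221527099609375), 80.1694107055664) 0.13067515358094864
0.06 0.16 16235 ((557.7242431640625, 214.53115844726562), (249.87451171875, 161.79571533203125), 11.691474914550781) 0.0697201986149742
```

View pics/w1crop.png

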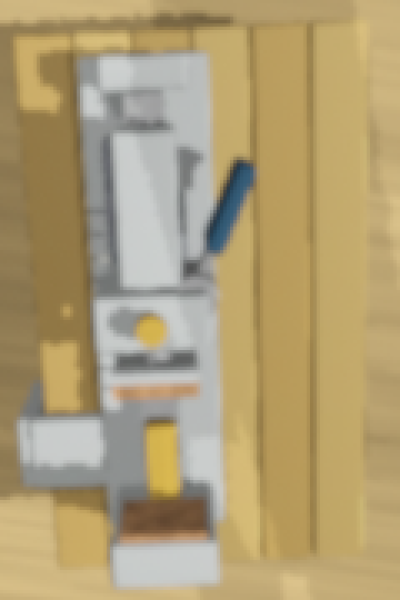

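```bash
python3 - <<'E'
from h import *
yaw=0.204
r.move_straight([0.58,0.205,0.25],v=0.25,frame=R(yaw)); 
c=wrist("w2")
marks(c,["rest","mark","pointer","jaw_grip"])
print(r.get_time_s())
r.move_ptp([0.45,-0.16,0.25],R(0.2))
c=wrist("w3")
marks(c,["amber_mid","tray"])
print(r.get_time_s())
a=cv2.imread("pics/w2.png");b=cv2.imread("pics/w3.png")
cv2.imwrite("pics/w23.png",np.hstack([cv2.resize(a[:300,180:480],(400,400)),cv2.resize(b[:300,180:480],(400,400))]))
E
```

```text
rest 0.94 [0.6172 0.219  0.0994] [326. 228.]
mark 0.57 [0.5614 0.1816 0.0865] [302. 167.]
pointer 0.97 [0.5324 0.1728 0.0838] [299. 137.]
jaw_grip 0.77 [0.4998 0.1931 0.1135] [325. 107.]
4.6
amber_mid 0.83 [ 0.4534 -0.1519  0.039 ] [326. 182.]
amber_mid 0.59 [ 0.3357 -0.1641  0.0224] [337.  79.]
tray 0.77 [ 0.4978 -0.1907 -0.0024] [292. 201.]
6.1917
```

View pics/w23.png

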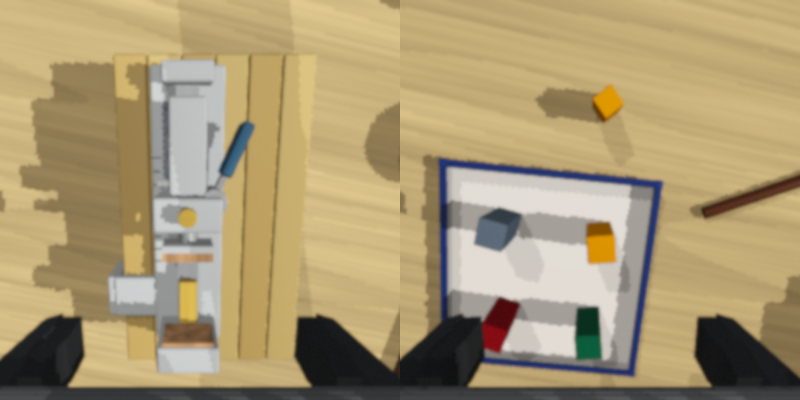

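In the wrist pictures, the vise is cleanly aligned at about (190,210) in the left panel. The full-size amber seal is in the tray at (600,243) in the right panel, nearly aligned with the gripper, and the smaller look-alike is outside at (608,101). Now I'll fit the geometry.

```bash
python3 - <<'E'
import numpy as np,cv2
from h import world
def ld(n):
    d=np.load(f"pics/{n}.npz",allow_pickle=True);return {k:d[k] for k in d.files}
c=ld("w3");W=world(c);hsv=cv2.cvtColor(c["frame"],cv2.COLOR_RGB2HSV)
m=(hsv[...,1]>180)&(hsv[...,0]>10)&(hsv[...,0]<26)&(W[...,0]>0.4)&(W[...,0]<.5)&(abs(W[...,1]+.15)<.04)
P=W[m];print(m.sum(),np.nanpercentile(P[:,2],[1,50,99]))
t=P[(P[:,2]>0.066)];print(len(t),cv2.minAreaRect((t[:,:2]*1000).astype(np.float32)),np.median(t[:,2]))
c=ld("w2");W=world(c)
u=np.array([np.cos(.204),np.sin(.204)]);n=np.array([-u[1],u[0]])
reg=np.zeros(W.shape[:2],bool);reg[:270,255:430]=1
def rect(lo,hi,ulo=-9,uhi=9):
    U=W[...,:2]@u
    m=reg&(W[...,2]>lo)&(W[...,2]<hi)&(U>ulo)&(U<uhi)
    P=W[m]; q=cv2.minAreaRect((P[:,:2]*1000).astype(np.float32))
    a=P[:,:2]@u;b=P[:,:2]@n
    print(lo,hi,m.sum(),q[1],round(q[2],2),"u",np.percentile(a,[1,99]).round(4),"n",np.percentile(b,[1,99]).round(4),np.median(P[:,2]))
rect(.060,.075)
rect(.135,.147,.64,.70)
rect(.135,.147,.55,.64)
rect(.124,.147,.45,.64)
rect(.096,.105,.62,.67)
E
```

```text
522 [0.01799684 0.07259227 0.07465776]
396 ((449.2189025878906, -148.67042541503906), (22.072864532470703, 21.40083885192871), 16.788814544677734) 0.07294945111905263
0.06 0.075 18803 (249.87234497070312, 160.62261962890625) 11.82 u [0.466  0.7105] n [0.0297 0.1765] 0.06890030170546468
0.135 0.147 638 (12.413734436035156, 44.07841873168945) 12.7 u [0.6612 0.673 ] n [0.0617 0.1045] 0.14032752190719794
0.135 0.147 1461 (42.32268142700195, 43.94265365600586) 11.76 u [0.5618 0.6038] n [0.0621 0.1049] 0.14072848075558367
0.124 0.147 4787 (104.17272186279297, 57.77143478393555) 5.46 u [0.5032 0.6032] n [0.0632 0.1208] 0.13137766114074156
0.096 0.105 492 (37.30152893066406, 43.755062103271484) 11.2 u [0.6296 0.6654] n [0.0637 0.104 ] 0.10095197558623378
```

```bash
python3 - <<'E'
from h import *
Rg=R(0.293)
r.command_gripper(0.06,15)
r.move_ptp([0.450,-0.150,0.14],Rg)
print(r.move_straight([0.450,-0.150,0.062],v=0.15,force_limit=8))
r.command_gripper(0.0,15)
print(r.get_grip_width(),r.get_position())
r.move_straight([0.450,-0.150,0.16],v=0.2)
c=wrist("w4"); marks(c,["amber_mid"])
print(r.get_grip_width(),r.get_force(),r.get_time_s())
E
```

```text
False
0.023935038969809374 [ 0.45006906 -0.14999231  0.06211617]
amber_mid 0.85 [ 0.3368 -0.1638  0.022 ] [343.  69.]
amber_mid 0.77 [ 0.4486 -0.1505  0.1371] [320. 246.]
0.023873410478748573 [-0.12023957  0.19400664 -0.80111965] 9.3333
```

View pics/w4.png

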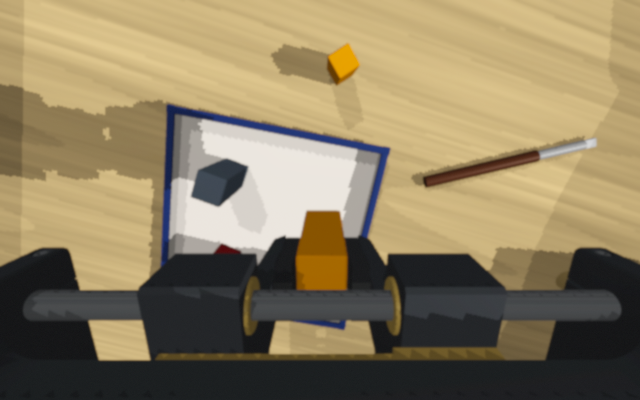

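The amber seal is held at (322,250), 23.9 mm wide, and the small look-alike is untouched at (343,62). Next I'll check where it sits in the fingers, then place it.

```bash
python3 - <<'E'
from h import *
d=np.load("pics/w4.npz",allow_pickle=True);c={k:d[k] for k in d.files};W=world(c)
hsv=cv2.cvtColor(c["frame"],cv2.COLOR_RGB2HSV)
m=(hsv[...,1]>180)&(hsv[...,0]>10)&(hsv[...,0]<26);m[:205]=0;m[:,:290]=0;m[:,355:]=0;m[300:]=0
Rt=R(0.293);L=(W[m]-np.array([.45,-.15,.16]))@Rt
f=L[(L[:,2]<0.05)&(L[:,2]>-.008)]
print(len(L),np.nanpercentile(L,[2,25,50,75,98],axis=0).round(4).tolist())
A=np.c_[np.ones(len(f)),f[:,2]];print(np.linalg.lstsq(A,f[:,0],rcond=None)[0])
E
```

```text
3586 [[-0.0051, -0.0106, -0.0114], [0.0034, -0.0048, -0.0104], [0.0112, 0.0012, -0.0085], [0.0117, 0.0069, 0.012], [0.0122, 0.0124, 0.0496]]
[0.01106035 0.02387707]
```

```bash
cat >> h.py <<'E'
YAW=0.204
u=np.array([np.cos(YAW),np.sin(YAW)]);n=np.array([-u[1],u[0]])
def V(a,b,z): # vise coords rel. rest (x,y), world z
    p=(0.649+a)*u+(0.083+b)*n
    return [p[0],p[1],z]
E
python3 - <<'E'
from h import *
r.move_straight([0.45,-0.15,0.25],v=0.3)
r.move_ptp(V(-0.0025,0,0.25),R(YAW))
r.move_straight(V(-0.0025,0,0.18),v=0.2)
r.pause(0.1);print(r.get_force())
print(r.move_straight(V(-0.0025,0,0.157),v=0.03,force_limit=3))
print(r.get_position(),r.get_force(),r.get_time_s())
c=wrist("w5")
s=cams.camera("scene");cv2.imwrite("pics/s5.png",cv2.resize(s["frame"][130:250,300:420,::-1],(600,600),interpolation=3))
E
```

```text
[-0.39574828  0.44265905 -0.28227398]
True
[0.61598957 0.21272323 0.1598149 ] [1.12629929 0.20972209 2.65249466] 12.5
```

View pics/w5.png

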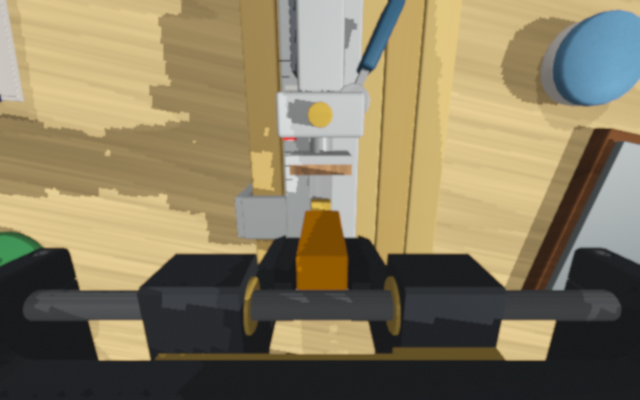

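View pics/s5.png

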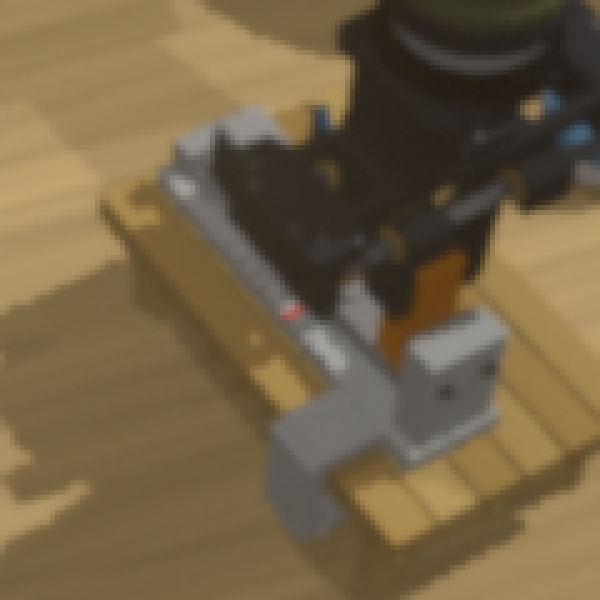

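The seal touched down at TCP z 0.1598, where 0.160 was expected. It's centred on the brass strip visible at (320,206), so I'm letting go.

```bash
python3 - <<'E'
from h import *
r.command_gripper(0.06)
r.pause(0.1)
p=r.get_position()
r.move_straight([p[0],p[1],0.25],v=0.2)
r.move_straight(V(-0.06,0,0.25),v=0.3)
c=wrist("w6");m=marks(c,["amber_mid","rest","mark","pointer","jaw_grip","lever_sleeve"])
for k,w in m.items(): print(k,(w[:2]@u-.649).round(4),(w[:2]@n-.083).round(4),w[2].round(4))
W=world(c);hsv=cv2.cvtColor(c["frame"],cv2.COLOR_RGB2HSV)
q=W[(W[...,2]>.165)&(W[...,2]<.18)&(abs(W[...,:2]@u-.649)<.03)&(abs(W[...,:2]@n-.083)<.03)]
print(len(q),cv2.minAreaRect((q[:,:2]*1000).astype(np.float32)),(q[:,:2].mean(0)@u-.649),(q[:,:2].mean(0)@n-.083))
print(r.get_time_s())
E
```

```text
amber_mid 0.89 [0.6186 0.2136 0.1356] [322. 267.]
rest 0.68 [0.6206 0.2195 0.1006] [327. 253.]
mark 0.59 [0.5614 0.1809 0.0813] [303. 189.]
pointer 0.81 [0.5319 0.1732 0.0869] [301. 161.]
pointer 0.57 [0.6204 0.2173 0.0999] [325. 253.]
jaw_grip 0.76 [0.4978 0.1944 0.117 ] [329. 133.]
amber_mid 0.0001 0.0008 0.1356
rest 0.0032 0.0063 0.1006
mark -0.0626 -0.0196 0.0813
pointer -0.093 -0.0212 0.0869
jaw_grip -0.1221 0.0066 0.117
583 ((612.029052734375, 213.08827209472656), (16.738264083862305, 23.13548469543457), 11.75566291809082) -0.007743055316042247 0.0016980663976512572
14.675
```

View pics/w6.png

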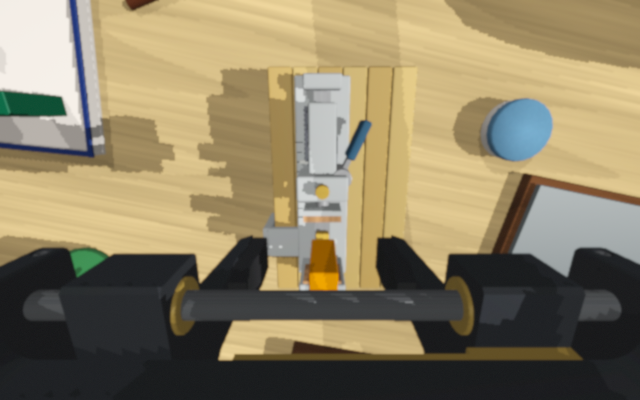

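```bash
python3 - <<'E'
from h import *
d=np.load("pics/w2.npz",allow_pickle=True);c={k:d[k] for k in d.files};W=world(c)
U=W[...,:2]@u-.649;N=W[...,:2]@n-.083;Z=W[...,2]
reg=np.zeros(Z.shape,bool);reg[:270,255:430]=1
for a in np.arange(-.17,-.08,.008):
    s=reg&(abs(U-a)<.004)
    row=[]
    for lo,hi in((.122,.137),(.105,.122),(.095,.105)):
        m=s&(Z>lo)&(Z<hi); row.append((m.sum(),np.percentile(N[m],[2,98]).round(4).tolist() if m.sum()>3 else None))
    # top tail
    print(round(a,3),row)
# tail (z>.122) extents in U for N in -0.015..0.01
m=reg&(Z>.122)&(Z<.136)&(abs(N)<.012)&(U<-.08);print("tail U",np.percentile(U[m],[1,99]))
for lo,hi in((.08,.09),(.09,.105),(.105,.122)):
    m=reg&(Z>lo)&(Z<hi)&(abs(N)<.012)&(U<-.1)&(U>-.2);print("rear",lo,m.sum(),np.percentile(U[m],[1,99]) if m.sum() else "")
a=c["frame"][60:190,270:370,::-1]
cv2.imwrite("pics/w2z.png",cv2.resize(a,(460,598),interpolation=3))
f=c["frame"].astype(int)
red=reg&(f[...,0]>150)&(f[...,1]<110)&(f[...,2]<110);red[:150]=0;red[190:]=0
yy,xx=np.nonzero(red);print("red",len(xx),xx.mean() if len(xx) else 0,yy.mean() if len(xx) else 0,np.nanmedian(U[red]),np.nanmedian(N[red]))
E
```

```text
-0.17 [(np.int64(0), None), (np.int64(0), None), (np.int64(392), [-0.0168, 0.017])]
-0.162 [(np.int64(0), None), (np.int64(0), None), (np.int64(276), [-0.0166, 0.017])]
-0.154 [(np.int64(0), None), (np.int64(0), None), (np.int64(0), None)]
-0.146 [(np.int64(212), [-0.0136, 0.0114]), (np.int64(0), None), (np.int64(0), None)]
-0.138 [(np.int64(332), [-0.0144, 0.0115]), (np.int64(0), None), (np.int64(0), None)]
-0.13 [(np.int64(448), [-0.0145, 0.0405]), (np.int64(14), [0.0322, 0.0351]), (np.int64(3), None)]
-0.122 [(np.int64(439), [-0.014, 0.0384]), (np.int64(16), [0.0286, 0.0318]), (np.int64(4), [0.0285, 0.0311])]
-0.114 [(np.int64(434), [-0.0141, 0.0346]), (np.int64(15), [0.0252, 0.0281]), (np.int64(3), None)]
-0.106 [(np.int64(430), [-0.0142, 0.031]), (np.int64(15), [0.0218, 0.0247]), (np.int64(3), None)]
-0.098 [(np.int64(343), [-0.0136, 0.0273]), (np.int64(31), [0.0203, 0.0256]), (np.int64(5), [-0.0212, -0.0175])]
-0.09 [(np.int64(347), [-0.0172, 0.0232]), (np.int64(37), [-0.0201, 0.0225]), (np.int64(23), [-0.0214, 0.0178])]
-0.082 [(np.int64(30), [0.0229, 0.0259]), (np.int64(0), None), (np.int64(0), None)]
tail U [-0.14664495 -0.08728513]
rear 0.08 101 [-0.16063138 -0.15315804]
rear 0.09 607 [-0.17357912 -0.15288697]
rear 0.105 0 
red 0 0 0 nan nan
  return np.nanmean(a, axis, out=out, keepdims=keepdims)
```

View pics/w2z.png

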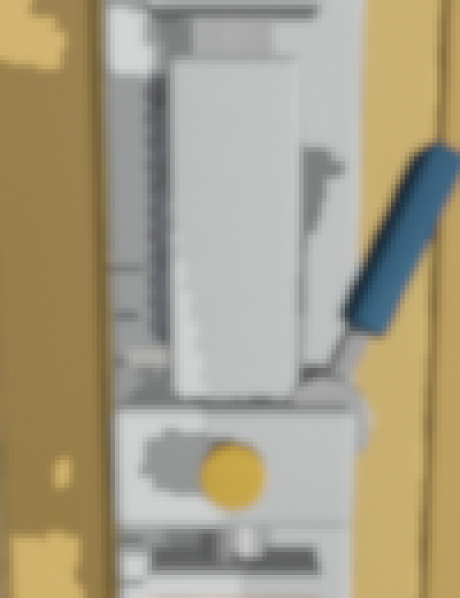

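```bash
python3 - <<'E'
from h import *
def ray(c,px,z):
    K=c["mtx"];d=c["T"][:3,:3]@np.array([(px[0]-K[0,2])/K[0,0],(px[1]-K[1,2])/K[1,1],1]);o=c["T"][:3,3]
    w=o+d*(z-o[2])/d[2];return w[:2]@u-.649,w[:2]@n-.083
for nm in("w1","w2","w5","w6"):
    d=np.load(f"pics/{nm}.npz",allow_pickle=True);c={k:d[k] for k in d.files};W=world(c)
    U=W[...,:2]@u-.649;N=W[...,:2]@n-.083;Z=W[...,2]
    f=c["frame"].astype(int)
    m=(f[...,0]-np.maximum(f[...,1],f[...,2])>50)&(abs(f[...,1]-f[...,2])<45)&(abs(U+.06)<.03)&(abs(N+.02)<.012)&(Z<.1)
    yy,xx=np.nonzero(m)
    if len(xx): print(nm,len(xx),xx.mean(),yy.mean(),(yy.min(),yy.max()),"U,N",ray(c,(xx.mean(),yy.mean()),.084),np.median(Z[m]),np.median(U[m]))
    # pad: points z .12-.14 in front of head
    m=(Z>.12)&(Z<.145)&(U>-.044)&(U<-.017)&(abs(N)<.018)
    if m.sum(): print("  pad",m.sum(),np.percentile(U[m],[1,10,50,90,99]).round(4),np.median(Z[m]))
    m=(Z>.137)&(Z<.146)&(U>-.1)&(U<-.03)&(abs(N)<.02);print("  head",np.percentile(U[m],[1,99]).round(4))
    if nm=="w5": cv2.imwrite("pics/w5z.png",cv2.resize(c["frame"][60:220,260:380,::-1],(450,600),interpolation=3))
E
```

```text
head [-0.0872 -0.0656]
  head [-0.0872 -0.0656]
w5 42 288.85714285714283 138.92857142857142 (np.int64(138), np.int64(140)) U,N (np.float64(-0.06047728575295608), np.float64(-0.021622707817552267)) 0.08168273789186735 -0.06027516841801778
  head [-0.0869 -0.0653]
  head [-0.0872 -0.0655]
```

View pics/w5z.png

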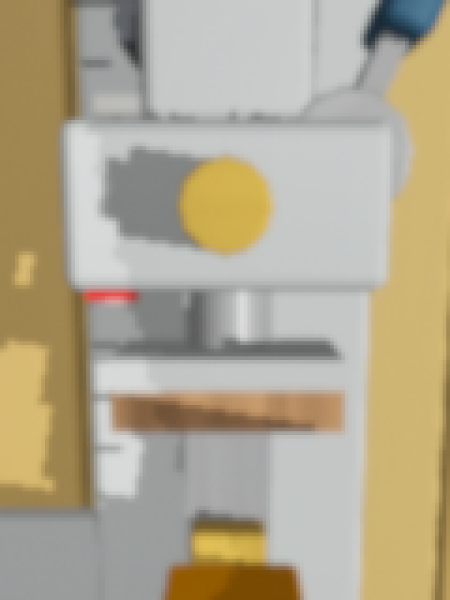

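The mark sits at U ≈ −0.062 (red seen at w5 pixel 289,139) and the pointer at −0.093. Pad-face geometry also gives about 31.5 mm of slide, so the two agree. Now I'll take hold of the jaw tail softly at 3 N, below the lever's starting force.

```bash
python3 - <<'E'
from h import *
r.command_gripper(0.088,3)
r.move_ptp(V(-.1215,.011,.20),R(YAW))
print(r.move_straight(V(-.1215,.011,.112),v=0.12,force_limit=6),r.get_position())
c=wrist("w7"); f0=r.get_force();print(f0)
r.command_gripper(0.03,3)
p=np.array(r.get_position());f=np.array(r.get_force())-f0
print("w",r.get_grip_width(),"dF u,n",f[:2]@u,f[:2]@n,f[2],"pos",p[:2]@u-.649,p[:2]@n-.083)
c=wrist("w8");print(r.get_time_s())
a=cv2.imread("pics/w7.png");b=cv2.imread("pics/w8.png")
cv2.imwrite("pics/w78.png",np.hstack([cv2.resize(a[:320,160:480],(400,400)),cv2.resize(b[:320,160:480],(400,400))]))
E
```

```text
False [0.49820788 0.19920683 0.11255971]
[ 0.95801062 -0.19691615  0.06567903]
w 0.05293282067546903 dF u,n -2.7100126945971605 2.9387223148684805 0.9659674668727025 pos -0.12153848296526526 0.011173347966946537
17.55
```

View pics/w78.png

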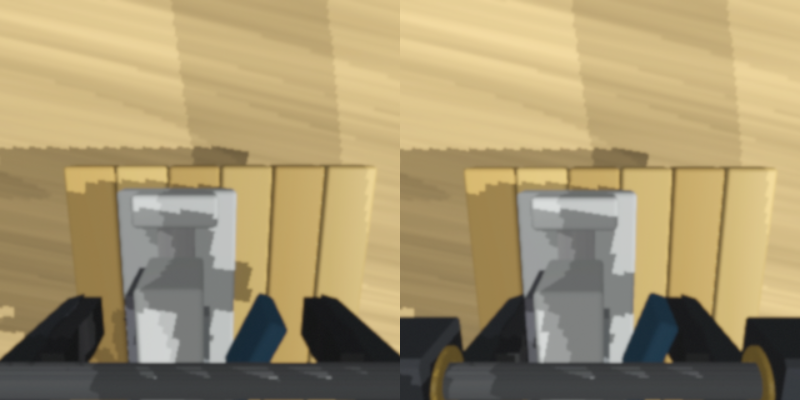

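```bash
cat >> h.py <<'E'
def st(tag,f0=np.zeros(3)):
    p=np.array(r.get_position());f=np.array(r.get_force())-f0
    print(tag,"w %.4f"%r.get_grip_width(),"F u %.2f n %.2f z %.2f"%(f[:2]@u,f[:2]@n,f[2]),"pos %.4f %.4f %.4f"%(p[:2]@u-.649,p[:2]@n-.083,p[2]),"t",r.get_time_s())
E
python3 - <<'E'
from h import *
st("a")
for b in(.0125,.014):
    r.move_straight(V(-.1215,b,.1125),v=0.03); st(b)
E
```

```text
a w 0.0533 F u -0.44 n 1.92 z 2.20 pos -0.1216 0.0112 0.1120 t 17.55
0.0125 w 0.0540 F u 0.23 n 0.26 z -0.93 pos -0.1214 0.0116 0.1123 t 17.8
0.014 w 0.0563 F u 0.73 n -2.68 z -2.08 pos -0.1214 0.0128 0.1123 t 18.05
```

Commanding the gripper to a fixed 60 mm opening lets me press only the plate and stay clear of the sleeve, so friction on the ribs drags the jaw forward.

```bash
python3 - <<'E'
from h import *
r.command_gripper(0.060,20)
r.move_straight(V(-.1215,.020,.1125),v=0.03); st("press")
c=wrist("w9")
r.move_straight(V(-.1115,.020,.1125),v=0.04); st("10mm")
c=wrist("w10")
a=cv2.imread("pics/w9.png");b=cv2.imread("pics/w10.png")
cv2.imwrite("pics/w910.png",np.hstack([cv2.resize(a[100:300,220:420],(400,400)),cv2.resize(b[100:300,220:420],(400,400))]))
E
```

```text
press w 0.0605 F u -0.28 n -9.01 z 2.07 pos -0.1220 0.0148 0.1123 t 18.675
10mm w 0.0597 F u 1.12 n -8.25 z 1.60 pos -0.1119 0.0148 0.1123 t 19.125
```

View pics/w910.png

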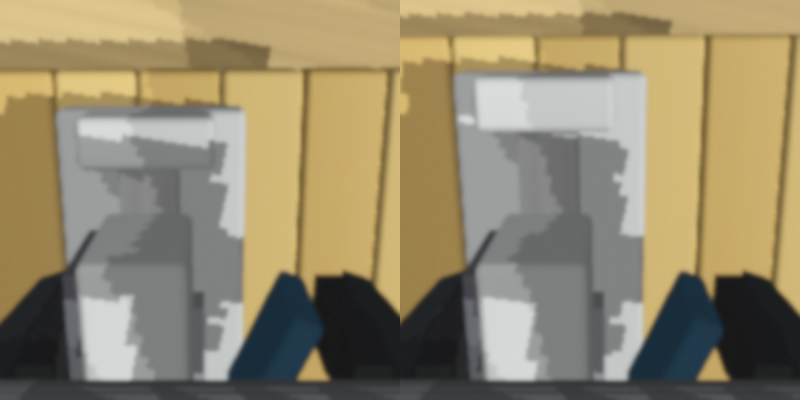

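The jaw follows without slip: the tail edge stays at the same picture row (~265) while the bed end moves away, and the lever is still open. I'll continue to the mark.

```bash
python3 - <<'E'
from h import *
r.move_straight(V(-.0902,.020,.1125),v=0.04); st("31mm")
c=wrist("w11")
out=[]
for nme in("scene","top"):
    s=cams.camera(nme);T=np.eye(4);T[:3,:3]=s["orientation"];T[:3,3]=s["origin"];s["T"]=T
    m=marks(s,["mark","pointer","amber_mid"],cmin=.3)
    for k,w in m.items(): print(" ",k,(w[:2]@u-.649).round(4),(w[:2]@n-.083).round(4))
    f=s["frame"][...,::-1];cr=f[130:250,300:420] if nme=="scene" else f[150:250,220:320]
    out.append(cv2.resize(cr,(400,400),interpolation=3))
cv2.imwrite("pics/st11.png",np.hstack(out))
b=cv2.imread("pics/w11.png");cv2.imwrite("pics/w11z.png",cv2.resize(b[100:300,220:420],(400,400)))
print(r.get_time_s())
E
```

```text
31mm w 0.0601 F u 0.00 n -9.56 z 2.09 pos -0.0906 0.0149 0.1123 t 19.8583
mark 0.92 [0.5597 0.1772 0.0841] [358. 191.]
pointer 0.57 [0.562  0.1762 0.0856] [358. 191.]
amber_mid 0.74 [0.6141 0.2068 0.1359] [382. 190.]
amber_mid 0.71 [ 0.3355 -0.1729  0.028 ] [198. 177.]
  mark -0.065 -0.0229
  pointer -0.063 -0.0243
  amber_mid -0.0057 -0.0049
mark 0.32 [ 0.4569 -0.2401  0.039 ] [428. 248.]
amber_mid 0.65 [ 0.3356 -0.1683  0.0269] [404. 293.]
  mark -0.2502 -0.4107
  amber_mid -0.3544 -0.3158
20.3083
```

View pics/st11.png

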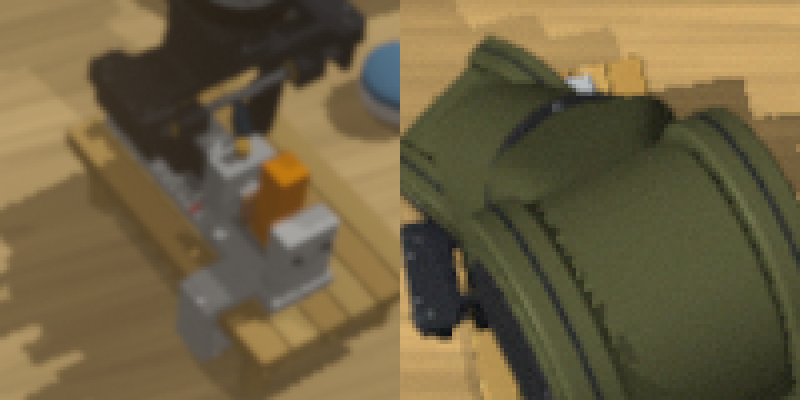

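View pics/w11z.png

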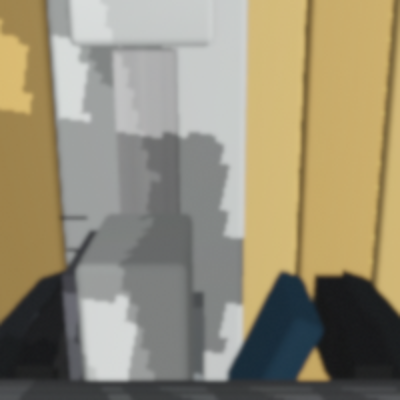

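The scene crop shows pointer and mark together at about (196,210), with the seal still standing. The jaw stays where it's left, so I'll lift off and check that closely with the wrist camera.

```bash
python3 - <<'E'
from h import *
r.move_straight(V(-.0905,.012,.1125),v=0.05); st("rel")
r.move_straight(V(-.0905,.012,.20),v=0.2)
r.move_straight(V(-.030,-.02,.22),v=0.2)
c=wrist("w12");m=marks(c,["mark","pointer","amber_mid"])
for k,w in m.items(): print(k,(w[:2]@u-.649).round(4),(w[:2]@n-.083).round(4))
uv=c["mtx"]@(c["T"][:3,:3].T@(np.array(V(-.062,-.021,.084))-c["T"][:3,3]));uv=(uv[:2]/uv[2]);print(uv)
x,y=uv.astype(int);f=c["frame"][...,::-1]
cv2.imwrite("pics/w12z.png",cv2.resize(f[max(y-30,0):y+30,x-30:x+30],(480,480),interpolation=3))
print(r.get_time_s())
E
```

```text
rel w 0.0597 F u -0.83 n 0.64 z -0.39 pos -0.0905 0.0127 0.1126 t 20.6167
mark 0.76 [0.5636 0.1816 0.0847] [321. 167.]
pointer 0.87 [0.5611 0.1792 0.0845] [319. 164.]
amber_mid 0.63 [0.6188 0.2119 0.1373] [344. 252.]
mark -0.0603 -0.0194
pointer -0.0632 -0.0212
amber_mid -0.0001 -0.0008
[319.29425915 165.27021841]
21.9083
```

View pics/w12z.png

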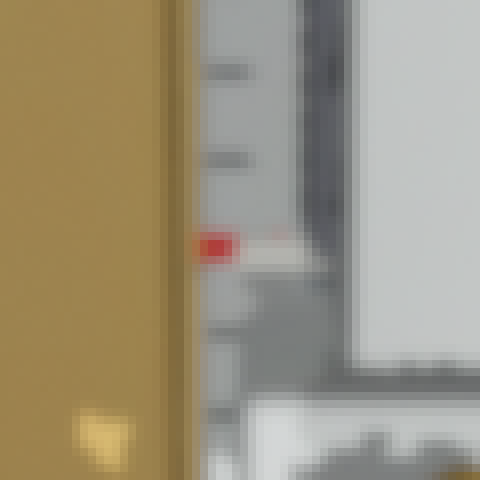

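View pics/w12.png

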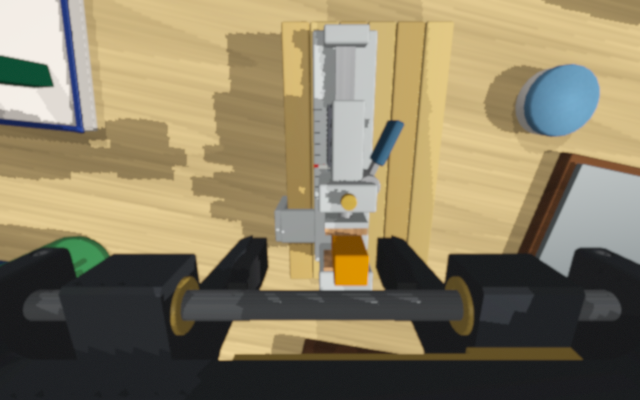

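The enlarged crop shows the white pointer at (280,254) beside the red line at (217,247). That puts the jaw about 0.8 mm ahead of the mark, within tolerance, with the seal upright and the lever open. Going back to squeeze now.

```bash
python3 - <<'E'
from h import *
r.command_gripper(0.080,3)
r.move_straight(V(-.0898,.013,.20),v=0.25)
print(r.move_straight(V(-.0898,.013,.1125),v=0.12,force_limit=6)); st("down")
r.command_gripper(0.03,3); st("soft")
r.command_gripper(0.03,8); st("8N")
c=wrist("w13")
b=cv2.imread("pics/w13.png");cv2.imwrite("pics/w13z.png",cv2.resize(b[100:300,220:420],(400,400)))
E
```

```text
False
down w 0.0799 F u -0.10 n 0.12 z 0.11 pos -0.0891 0.0130 0.1130 t 23.7
soft w 0.0571 F u -1.21 n -1.51 z 2.46 pos -0.0896 0.0130 0.1129 t 24.175
8N w 0.0493 F u -0.07 n -5.98 z 4.60 pos -0.0895 0.0095 0.1128 t 24.55
```

View pics/w13z.png

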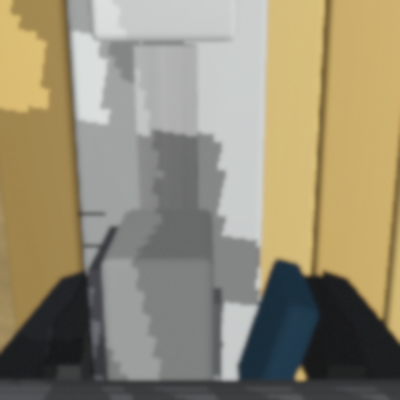

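Both fingers now bear on plate and sleeve, with the sleeve touching the right finger at (310,300), and the lever has only started in. I'll ramp the squeeze up and watch the slide position.

```bash
python3 - <<'E'
from h import *
for g,a,b in((14,-.0893,.010),(20,-.0888,.008),(25,-.0885,.006)):
    r.move_straight(V(a,b,.1125),v=0.03)
    r.command_gripper(0.03,g); st((g,a,b))
E
```

```text
(14, -0.0893, 0.01) w 0.0360 F u -2.66 n -11.85 z 9.28 pos -0.0905 0.0030 0.1127 t 25.1333
(20, -0.0888, 0.008) w 0.0354 F u -3.41 n -8.69 z 9.35 pos -0.0905 0.0027 0.1127 t 25.6
(25, -0.0885, 0.006) w 0.0354 F u -3.88 n -5.02 z 9.66 pos -0.0904 0.0027 0.1127 t 26.0667
```

```bash
python3 - <<'E'
from h import *
r.move_straight(V(-.0883,.0030,.1125),v=0.03)
r.command_gripper(0.03,30); r.pause(0.3); st("hold")
c=wrist("w14")
s=cams.camera("scene");T=np.eye(4);T[:3,:3]=s["orientation"];T[:3,3]=s["origin"];s["T"]=T
m=marks(s,["mark","pointer","amber_mid","jaw_grip"],cmin=.3)
for k,w in m.items(): print(" ",k,(w[:2]@u-.649).round(4),(w[:2]@n-.083).round(4))
# seal top from scene depth
W=world(s);q=W[(W[...,2]>.166)&(W[...,2]<.178)&(abs(W[...,:2]@u-.649)<.025)&(abs(W[...,:2]@n-.083)<.03)]
hs=cv2.minAreaRect((q[:,:2]*1000).astype(np.float32));ctr=np.array(hs[0])/1000
print("top",len(q),hs,ctr@u-.649,ctr@n-.083,np.median(q[:,2]))
b=cv2.imread("pics/w14.png")
cv2.imwrite("pics/f14.png",np.hstack([cv2.resize(b[100:300,220:420],(400,400)),cv2.resize(s["frame"][150:230,330:410,::-1],(400,400),interpolation=3)]))
print(r.get_time_s())
E
```

```text
hold w 0.0355 F u -4.50 n -0.84 z 8.08 pos -0.0903 0.0026 0.1128 t 26.8333
mark 0.63 [0.5604 0.1748 0.0877] [358. 190.]
pointer 0.82 [0.5613 0.1768 0.0834] [358. 191.]
amber_mid 0.64 [0.615  0.2079 0.1378] [382. 190.]
amber_mid 0.43 [ 0.3334 -0.1729  0.0256] [198. 177.]
jaw_grip 0.82 [0.5259 0.1955 0.112 ] [361. 171.]
jaw_grip 0.71 [ 0.5384 -0.1446  0.0385] [226. 233.]
  mark -0.0648 -0.0253
  pointer -0.0635 -0.0236
  amber_mid -0.0047 -0.004
  jaw_grip -0.0944 0.0019
top 121 ((619.4571533203125, 209.80642700195312), (26.45504379272461, 27.405851364135742), 9.90383243560791) 0.00011639213362812928 -0.003038690140463582 0.171699297932843
27.1333
```

View pics/f14.png

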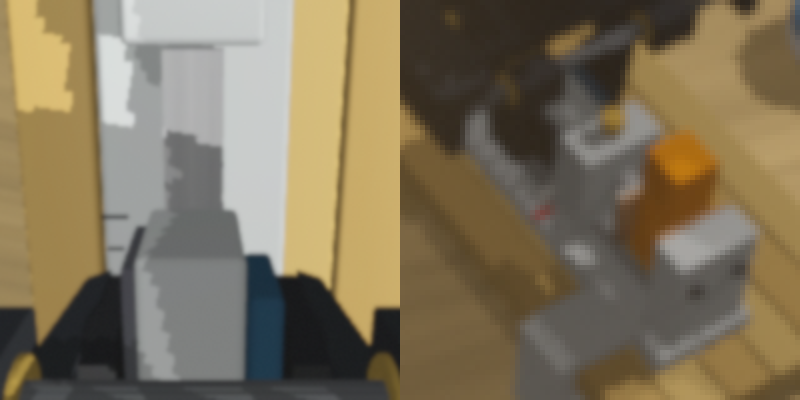

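```bash
python3 - <<'E'
from h import *
st("pre"); r.hand_in(); st("post")
E
```

```text
pre w 0.0354 F u -4.17 n -0.55 z 7.91 pos -0.0903 0.0026 0.1128 t 27.1333
the job is handed in; nothing more can be done
the job is handed in; nothing more can be done
```

The amber seal is gripped upright between the corks, and the arm is still holding jaw and lever squeezed together at the mark. I handed the job in at 27.1 s of the 54 s allowed; it reports no verdict.

1. **Placing:** I took the larger amber seal from the tray, set it on the brass rest and let go. It stood upright and centred.
2. **Sliding:** I pushed the jaw forward about 31 mm by pressing only on the ribbed plate, with the lever open. A wrist close-up then showed the pointer about 0.8 mm ahead of the red line.
3. **Squeezing:** I closed the lever in steps up to a 30 N grip.

**Last checks:**
- **Lever:** the fingers stood 35.5 mm apart, against 36 mm nominal for the closed lever. The sleeve was parallel to the jaw's tail.
- **Pointer:** closing moved the jaw back about 1 mm, so I estimate the pointer is 0.3 to 0.6 mm behind the mark.
- **Seal:** its top sits at x ≈ 0 on the rest.

**Where readings disagreed or were missing:**
- **Pointer:** the network on the scene camera put it 1.3 mm ahead of the mark instead of behind; both are inside 3 mm.
- **Seal, sideways:** the scene camera put it 3 to 4 mm to −y. The wrist camera, before the squeeze, put it under 1 mm off; both are inside 6 mm.
- **Tool force:** the arm read about 8 N upward, probably drag from the lever closing. I didn't trace it.
- **Cork force:** I couldn't measure the force on the seal directly.

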